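Clear the plaster chips and build up the column of model cases

ROBOT

A 6-joint arm with a two-finger parallel gripper is mounted at the origin on the work surface. World frame = base frame: x ahead of the robot, y to its left, z up, the work surface at z = 0. Lengths are in m, angles in rad, forces in N, time in s.
With the tool pointing down it reaches from about 0.35 to 0.8 m from the base axis. Payload 7.3 kg.
Tool frame: the origin (TCP) lies between the finger pads; the fingertips stand 25 mm ahead of it and the grasp point (between the pads) lies 6 mm ahead of it (r.tip_extent is the distance from the TCP to the fingertips, in m); z points along the fingers, y is the line along which they close (so a half turn about z gives the same grasp; the last joint's range is limited). The gripper opens to 85 mm and grips with 20 to 120 N. Pads are 22 mm wide; open, the fingers measure 114 mm over their backs; the gripper's body (76 mm by 85 mm) begins 54 mm behind the grasp point. The pads swing forward as they close: fully open they stand 13 mm farther back than shut.
Start: joints at [-1.452, 0.342, 1.524, -0, 1.275, -0.146], TCP at [0.137, -0.507, 0.256] pointing down, gripper open.
Joint ranges: [-2.53, 2.53], [-0.77, 2.02], [0.04, 2.7], [-1, 4.14], [0.28, 2.66], [-3.11, 3.11]. Speed limits (rad/s): [2.57, 2.57, 3.14, 3.14, 3.14, 3.14].

INTERFACE

Orientations are given as a unit quaternion [x, y, z, w].
In Python, from workcell import r, command_gripper, optics gives the robot as it stands. The module is installed in compiled form; this text tells all that it offers. Calls block until the motion is done:
- r.reach(position, orientation): joint-space move of the TCP to a pose.
- r.move_straight(position, orientation=None, speed=0.15, max_force=None): straight line of the TCP; orientation=None keeps the orientation; speed is the mean speed in m/s. With max_force (N) it stops when the force on the tool has changed by that much, and returns True; else False.
- r.movej(angles): joint-space move.
- command_gripper(opening, force=None): finger opening in m; force is the grip in N (None keeps the last); returns when the fingers have stopped.
- r.hold(seconds).
- r.solve_ik(position, orientation): joint angles nearest the present ones, or None.
- r.read_state(): the state.
- optics.get_image(name): name is "scene" or "top"; returns (picture, depth): 480x640x3 uint8, red, green, blue; 480x640 float32, m along the optical axis (not along the pixel's ray), 0 where there is no reading.
- optics.camera_model(name): a dict with "K" (3x3 intrinsics, pixels), "R" (3x3) and "t" (3): a world point X has camera coordinates R X + t. Camera axes: x right, y down, z forward; pixel columns grow to the right and rows downward; lengths in m; the calibration is good to about 2 mm. A picture is of the moment at which its call begins. camera_model takes no time and is no camera call.
A pose or a line that the arm cannot do raises r.PlanningError and nothing moves.
- r.finish_job(): hands the job in; it is judged then, once.
The state is a dict: "time_s": time; "joint_positions": joint angles; "dq": joint speeds; "tau": joint torques, N m; "eef_pos": TCP position; "eef_rot": TCP orientation; "contact_force": force on the tool from outside, world axes, zero at the start; "torque": the same for the moment, N m; "grip_width": finger opening in m; "grip_force": force on a finger pad.
Only numpy, scipy, OpenCV 4.12 (cv2) and the standard library are available. Lean on these libraries where they do the work, as an engineer would, in place of code of your own. Each camera call takes 0.05 s, during which the arm holds its last target. There are 200 camera calls.

TASK

Hold the wooden scraper block and sweep the three plaster chips off the lid of the bottom case into the scrap pan beside it, without touching the chips with the gripper, and put the scraper back down on the bench. Then slide the wide case from the steel stand onto the bottom case so that the edges are flush all round, and set the small case on top of it, centred and lengthwise along the wide case. Do not drop the cases, and leave the plaster model and the burner where they are.

Things in the scene. Friction and masses are not known exactly. Their poses are not given: they have to be found in the camera images.
- bottom_case: bottom of the column: closed dark-grey plastic case with steel corners, 140 (x) x 110 (y) x 45 mm high, flat lid, 0.9 kg, loose on the bench between the stand (on its +y side, gap about 8 to 16 mm) and the scrap pan (on its -x side). Origin: centre of its underside; z up.
- middle_case: the wide case: same closed grey case, 140 (x) x 110 (y) x 45 mm high, 0.35 kg, too wide to grasp; lies on the stand's deck. Origin: centre of its underside; z up. Its long side is x.
- top_case: the small case: closed grey case with steel corners, 120 (x) x 56 (y) x 40 mm high, 0.22 kg, on the bench. Origin: centre of its underside; z up. Long side is x.
- stand: fixed low steel stand, square deck 170 x 170 mm, deck 48 mm above the bench (3 mm above the bottom case's lid). Origin: centre of its foot on the bench; the bottom case stands on its -y side.
- scrap_pan: fixed sheet-steel pan, 120 (x) x 150 (y) mm, floor 3 mm, walls 25 mm high on three sides and none on the +x side, which lies about 3 mm from the bottom case. Origin: centre of its underside.
- scraper: scraper block: upright block 100 (x) x 28 (y) x 60 mm high, black rubber foot 16 mm high, wood above, 0.15 kg, standing on the bench. Origin: centre of its underside. Grasp it across its 28 mm.
- chip0: loose off-white plaster chip, 28 (x) x 20 (y) x 14 mm high, on the bottom case's lid at the start. Origin: centre of its underside.
- chip1: loose off-white plaster chip, 28 (x) x 20 (y) x 14 mm high, on the bottom case's lid at the start. Origin: centre of its underside.
- chip2: loose off-white plaster chip, 28 (x) x 20 (y) x 14 mm high, on the bottom case's lid at the start. Origin: centre of its underside.
- model: bystander: off-white plaster jaw model, 75 x 70 x 32 mm high, loose on the bench. Origin: centre of its underside.
- burner: bystander: gas burner, round foot of radius 42 mm, brass tube to 132 mm height, loose. Origin: centre of its underside.
Things that resemble listed ones, but are neither listed nor needed, are in the scene too. There is more than one size of the scraper; the job needs the largest. What is shaped like the scrap_pan but orange is not meant.

How it is judged:
On the way, in this order (a step that is already met when the one before it is completed fails the run):
1. all three chips lie in the scrap pan (x of chip0 in the frame of scrap_pan between -0.065 and 0.064 m and y of chip0 in the frame of scrap_pan between -0.078 and 0.078 m and height (world z) of each of chip0, chip1, chip2 below 0.035 m and x of chip1 in the frame of scrap_pan between -0.065 and 0.064 m and y of chip1 in the frame of scrap_pan between -0.078 and 0.078 m and x of chip2 in the frame of scrap_pan between -0.065 and 0.064 m and y of chip2 in the frame of scrap_pan between -0.078 and 0.078 m), for 0.2 s.
2. the wide case lies flush on the bottom case, with the scraper let go and down (horizontal distance between middle_case and bottom_case below 0.008 m and angle between the x axis of middle_case and the x axis of bottom_case, either way round below 0.07 rad and z of middle_case in the frame of bottom_case between 0.041 and 0.049 m and angle between middle_case's own z axis and vertical below 0.03 rad and height (world z) of scraper below 0.06 m and contact force between the fingers and scraper below 0.05 N), for 0.2 s.
3. the small case lies centred and lengthwise on the wide case (horizontal distance between top_case and middle_case below 0.012 m and angle between the x axis of top_case and the x axis of middle_case, either way round below 0.1 rad and z of top_case in the frame of middle_case between 0.041 and 0.049 m and angle between top_case's own z axis and vertical below 0.03 rad), for 0.2 s.
At the end, for the whole second after the job is handed in: Chips in the scrap pan; wide case flat on the bottom case, centres within 8 mm, sides within 4 degrees; small case flat on the wide one, centres within 12 mm, long sides within 5.7 degrees; scraper down, touching neither bottom case, stand nor pan; all at rest (all of step 1 and all of step 3 and horizontal distance between middle_case and bottom_case below 0.008 m and angle between the x axis of middle_case and the x axis of bottom_case, either way round below 0.07 rad and z of middle_case in the frame of bottom_case between 0.041 and 0.049 m and angle between middle_case's own z axis and vertical below 0.03 rad and linear speed of each of bottom_case, middle_case, top_case, scraper below 0.02 m/s and height (world z) of scraper below 0.06 m and contact force between scraper and bottom_case below 0.05 N and contact force between scraper and stand below 0.05 N and contact force between scraper and scrap_pan below 0.05 N).
It fails at once if a plaster chip is touched by the gripper (contact force between any of the fingers, the arm and chip0 above 0.5 N or contact force between any of the fingers, the arm and chip1 above 0.5 N or contact force between any of the fingers, the arm and chip2 above 0.5 N).
It fails at once if the wide or the small case is dropped (falls freely by more than about 15 mm) ((linear speed of middle_case above 0.55 m/s and contact force between middle_case and anything else below 0.02 N) or (linear speed of top_case above 0.55 m/s and contact force between top_case and anything else below 0.02 N)).
It fails at once if the plaster model or the burner is moved by more than 30 mm (distance of any of model, burner from where it was at the start of the episode above 0.03 m).
It also fails if it takes over 72 s, if anything falls off the work surface, if the arm or the gripper's body presses on something with over 40 N, if the wrist force passes 120 N, or if a joint passes its speed limit or range.

## Working session

There is one attempt and no reset: what is moved stays moved. The work goes in short steps, each a Python script; the robot and the scene stay as the last script left them, time stands still between calls to the robot, and variables do not carry over. Pictures are saved under pics/ and viewed, at most 10 in all, crops included, and the job is handed in when it is done.

```bash
mkdir -p pics; python3 - <<'E'
from workcell import r, optics
import cv2,numpy as np
for n in("top","scene"):
    im,d=optics.get_image(n); m=optics.camera_model(n)
    cv2.imwrite(f"pics/{n}0.png",im[:,:,::-1]); np.savez(f"{n}0.npz",im=im,d=d,**{k:np.array(m[k]) for k in("K","R","t")})
    print(n,m, "cam pos",-np.array(m["R"]).T@np.array(m["t"]))
print(r.read_state(),r.tip_extent)
E
```

```text
top {'K': array([[491.34072892,   0.        , 327.69377537],
       [  0.        , 491.34072892, 239.17009539],
       [  0.        ,   0.        ,   1.        ]]), 'R': array([[ 0.0273548 , -0.99958738, -0.00876227],
       [-0.99829278, -0.02686474, -0.05186346],
       [ 0.05160667,  0.01016602, -0.99861574]]), 't': array([0.01318746, 0.51443816, 0.9612451 ])} cam pos [0.46359251 0.01723023 0.98671059]
scene {'K': array([[595.24181819,   0.        , 322.14811644],
       [  0.        , 595.24181819, 235.56837642],
       [  0.        ,   0.        ,   1.        ]]), 'R': array([[-0.35380595,  0.93530044, -0.00586905],
       [ 0.52100967,  0.19186883, -0.83170624],
       [-0.77676912, -0.29732045, -0.55518491]]), 't': array([ 0.18714744, -0.22288309,  1.5688525 ])} cam pos [1.4009743  0.33417717 0.68672835]
{'time_s': 0.1, 'joint_positions': array([-1.45196622e+00,  3.42677133e-01,  1.52488473e+00, -2.06394828e-05,
        1.27543162e+00, -1.45982620e-01]), 'dq': array([-1.43089095e-03,  4.27607807e-05, -2.50454690e-03, -3.11619790e-04,
       -1.23469876e-03, -1.70519134e-04]), 'tau': array([ 9.82636484e-04, -4.34450197e+01, -2.46490449e+01, -1.82417511e-04,
        4.72127023e-03,  8.50453894e-07]), 'eef_pos': array([ 0.13739435, -0.50637552,  0.25569577]), 'eef_rot': array([ 9.91246435e-01,  1.32022777e-01, -3.61145448e-07, -7.00482526e-04]), 'contact_force': array([-0.3054529 , -0.27200342,  0.17954433]), 'torque': array([-0.02521337,  0.04865727,  0.03724119]), 'grip_force': 0.0, 'grip_width': 0.08554803265500333} 0.025
```

View pics/top0.png

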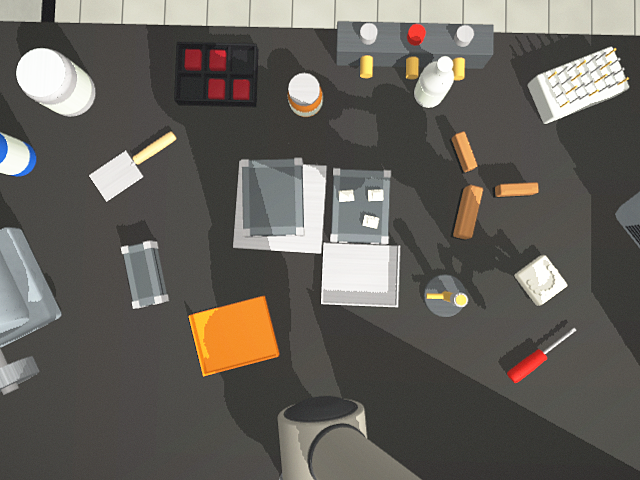

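View pics/scene0.png

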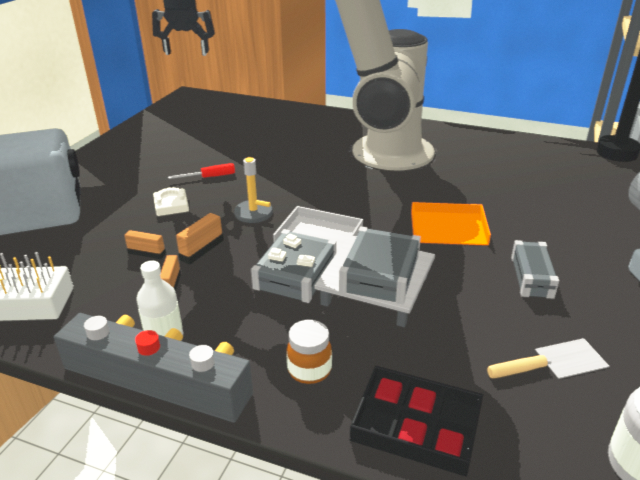

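The top view shows the bottom case at (361,205) with three chips on its lid, the pan at (360,275), the wide case on its stand at (272,197) and the small case at (145,275). The largest scraper is at (467,210), the burner at (446,296) and the model at (540,280). Next I'll measure these from depth, using height bands and rectangle fits.

```bash
cat > vis.py <<'E'
import numpy as np, cv2
def cloud(d,K,R,t):
    v,u=np.mgrid[0:480,0:640]
    c=np.stack([(u-K[0,2])/K[0,0]*d,(v-K[1,2])/K[1,1]*d,d],-1)
    return (c-t)@R
def rect(P,d,roi,zlo,zhi,extra=None):
    "metric min-area rectangle of the points in image roi (u0,v0,u1,v1) within a height band"
    m=np.zeros(d.shape,bool); u0,v0,u1,v1=roi; m[v0:v1,u0:u1]=1
    m&=(d>0)&(P[...,2]>zlo)&(P[...,2]<zhi)
    if extra is not None: m&=extra
    n,l,st,_=cv2.connectedComponentsWithStats(m.astype(np.uint8))
    out=[]
    for i in range(1,n):
        if st[i,4]<60: continue
        p=P[l==i]
        (c,s,a)=cv2.minAreaRect(p[:,:2].astype(np.float32))
        if s[0]<s[1]: s=s[::-1]; a+=90
        a=(a+90)%180-90
        out.append((np.round(c,4),np.round(s,4),round(a,1),round(float(np.median(p[:,2])),4),int(st[i,4])))
    return out
def look(n):
    from workcell import optics
    im,d=optics.get_image(n); m=optics.camera_model(n)
    return im,d,cloud(d,*(np.array(m[k]) for k in("K","R","t")))
E
python3 - <<'E'
from vis import *
z=np.load("top0.npz");d=z["d"];P=cloud(d,z["K"],z["R"],z["t"])
print("bench z",np.median(P[100:140,110:160,2]),np.median(P[320:380,400:450,2]))
for n,roi,lo,hi in[("bottom",(325,160,400,245),.036,.0535),("chips",(335,175,395,235),.054,.075),("mid",(230,145,330,255),.085,.105),("deck",(225,150,332,262),.04,.056),
 ("small",(115,230,175,315),.033,.048),("scraper L",(440,175,490,245),.05,.075),("scr2",(445,125,482,178),.01,.075),("scr3",(490,175,545,205),.01,.075),
 ("pan wall",(315,235,405,312),.018,.035),("pan floor",(315,235,405,312),-.005,.012),("burner",(415,265,475,320),.008,.3),("model",(510,250,570,310),.01,.05)]:
    print(n);[print("  ",*o) for o in rect(P,d,roi,lo,hi)]
E
```

```text
bench z -0.0007662395994249059 -0.0018502994230308206
bottom
   [ 0.5783 -0.0339] [0.1413 0.1109] -1.1 0.0438 3867
chips
   [ 0.596  -0.0011] [0.0174 0.0171] 1.6 0.0575 70
   [ 0.5983 -0.063 ] [0.023  0.0157] -88.7 0.0572 74
   [ 0.5475 -0.0558] [0.018  0.0175] -12.2 0.057 70
mid
   [0.5848 0.1314] [0.1416 0.1117] 3.2 0.0919 4569
deck
   [0.5726 0.1219] [0.1703 0.1697] 87.9 0.0466 3206
small
   [0.4344 0.3854] [0.122  0.0595] 14.0 0.039 1853
scraper L
   [ 0.5716 -0.2417] [0.1    0.0289] -11.9 0.058 794
scr2
   [ 0.692  -0.2356] [0.0737 0.0227] 21.7 0.0415 586
scr3
   [ 0.6205 -0.3379] [0.0734 0.0214] -85.7 0.0416 521
pan wall
   [ 0.4452 -0.0382] [0.1503 0.1191] 89.1 0.0233 339
pan floor
   [ 0.4487 -0.0386] [0.1793 0.1525] -88.4 0.0008 5860
burner
   [ 0.409  -0.2065] [0.0809 0.0808] 1.2 0.0112 1300
model
   [ 0.444  -0.3937] [0.0769 0.0705] 37.6 0.0205 1424
```

```bash
cat > arm.py <<'E'
from workcell import r, command_gripper, optics
import numpy as np
from scipy.spatial.transform import Rotation
def quat(deg):
    "tool pointing down, closing line (tool y) at this world angle"
    a=np.radians(deg); c,s=np.cos(a),np.sin(a)
    return Rotation.from_matrix(np.array([[-s,c,0],[c,s,0],[0,0,-1]]).T).as_quat() 
def best(pos,deg):
    "of the two equal grasps, the one with the last joint nearer its middle"
    c=[(abs(j[5]),quat(a)) for a in(deg,deg+180) if (j:=r.solve_ik(pos,quat(a))) is not None]
    return min(c,key=lambda x:x[0])[1]
def st(*k):
    s=r.read_state(); print(round(s["time_s"],2),np.round(s["eef_pos"],4),"w",round(s["grip_width"],4),"gf",round(s["grip_force"],1),"F",np.round(s["contact_force"],1),*k)
E
python3 - <<'E'
from vis import *
z=np.load("top0.npz");d=z["d"];P=cloud(d,z["K"],z["R"],z["t"])
w=z["im"].min(-1)>150
for o in rect(P,d,(337,180,387,232),.046,.075,w): print("chip",*o)
from arm import *
q=quat(0); print(Rotation.from_quat(q).as_matrix().round(3))
q=best([.5716,-.2417,.2],78.1)
command_gripper(.06,60)
r.reach([.5716,-.2417,.18],q); st()
r.move_straight([.5716,-.2417,.056],speed=.12,max_force=15) and print("contact!")
st(); command_gripper(.02,60); st()
r.move_straight([.5716,-.2417,.25],speed=.2); st("lifted")
E
```

```text
chip [ 0.5971 -0.0058] [0.0276 0.0216] -85.7 0.0541 158
chip [ 0.599  -0.0613] [0.0272 0.0198] -88.0 0.054 163
chip [ 0.5486 -0.0536] [0.0282 0.0217] 77.8 0.0538 159
[[ 0.  1.  0.]
 [ 1.  0.  0.]
 [ 0.  0. -1.]]
2.34 [ 0.5712 -0.2426  0.1802] w 0.06 gf 0.0 F [-0.2  0.5  0.2]
3.52 [ 0.5721 -0.242   0.0569] w 0.0601 gf 0.0 F [-0.5 -1.2 -0.3]
3.92 [ 0.572  -0.242   0.0568] w 0.0273 gf 59.7 F [-0.3 -0.   4.5]
5.03 [ 0.571  -0.2413  0.2484] w 0.027 gf 59.0 F [ 0.2  0.5 -2.4] lifted
```

```bash
python3 - <<'E'
from arm import *
x0,y0,x1=.648,-.034,.5115
q=best([.6,y0,.15],-1.1)
r.reach([x0,y0,.25],q); st()
r.move_straight([x0,y0,.104],speed=.15,max_force=15) and print("contact!")
st("down")
print(r.move_straight([x1,y0,.104],speed=.09,max_force=20)); st("swept")
r.hold(.3)
r.move_straight([x1,y0,.25],speed=.25); st()
q=best([.5716,-.2417,.2],78.1)
r.reach([.5716,-.2417,.25],q); st()
r.hold(.1)
import cv2,vis
im,d,P=vis.look("top"); np.savez("top1.npz",im=im,P=P,d=d); cv2.imwrite("pics/t1.png",cv2.resize(im[130:330,210:500,::-1],None,fx=2,fy=2))
for n,roi,lo,hi in[("bottom",(325,160,400,245),.036,.05),("chips lid",(335,175,395,235),.05,.075),("mid",(230,145,330,255),.085,.105)]: print(n,*vis.rect(P,d,roi,lo,hi))
print("pan",*vis.rect(P,d,(325,245,398,298),.009,.06,im.min(-1)>120))
E
```

```text
6.3 [ 0.6478 -0.0345  0.2494] w 0.0272 gf 59.1 F [ 1.7  0.3 -1.2]
7.42 [ 0.6487 -0.0342  0.1051] w 0.027 gf 59.0 F [-0.8  1.  -1.7] down
False
9.09 [ 0.5119 -0.034   0.104 ] w 0.0269 gf 59.2 F [-0.1 -0.8 -1.2] swept
10.12 [ 0.5108 -0.0339  0.2489] w 0.0271 gf 59.2 F [ 0.3 -0.1 -1.3]
11.43 [ 0.5714 -0.2411  0.2491] w 0.0272 gf 59.2 F [-0.3  0.2 -1.6]
bottom (array([ 0.5782, -0.0339]), array([0.1415, 0.1109]), -1.0, 0.0437, 4113)
chips lid
mid (array([0.5847, 0.1313]), array([0.1415, 0.1116]), 3.2, 0.0918, 4562)
pan (array([ 0.4917, -0.0607]), array([0.028 , 0.0136]), -88.7, 0.0207, 90) (array([ 0.4803, -0.0021]), array([0.0277, 0.0178]), -88.4, 0.0156, 141) (array([ 0.4649, -0.0541]), array([0.0276, 0.0197]), -88.8, 0.0155, 145)
```

View pics/t1.png

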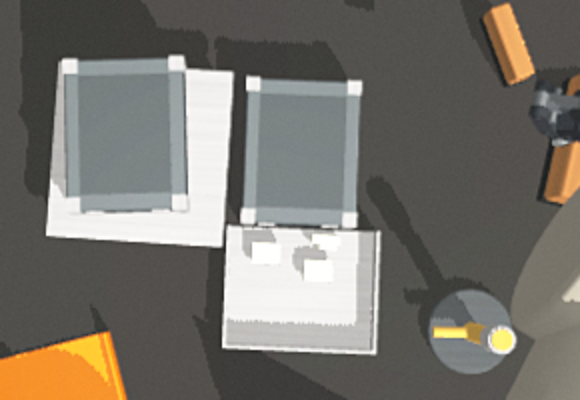

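The lid is clear and all three chips are in the pan, one of them leaning. Now I'll set the scraper down and push the wide case with the open fingers.

```bash
python3 - <<'E'
from arm import *
import cv2,vis
r.move_straight([.5716,-.2417,.0575],speed=.15,max_force=8); st("set")
command_gripper(.06); r.move_straight([.5716,-.2417,.2],speed=.25)
command_gripper(.085); st()
q=best([.583,.15,.2],-1.1)
r.reach([.583,.225,.17],q); r.move_straight([.583,.225,.077],speed=.12,max_force=10) and print("contact!")
st("behind")
print(r.move_straight([.580,.062,.077],speed=.07,max_force=15)); st("pushed")
r.move_straight([.580,.08,.077],speed=.1); r.move_straight([.580,.08,.2],speed=.25); r.reach([.5,.3,.25],q)
im,d,P=vis.look("top"); np.savez("top2.npz",im=im,P=P,d=d); cv2.imwrite("pics/t2.png",cv2.resize(im[100:340,130:530,::-1],None,fx=2,fy=2))
print("mid",*vis.rect(P,d,(230,145,400,255),.082,.1)); print("scr",*vis.rect(P,d,(440,175,490,245),.05,.075)); st()
E
```

```text
12.86 [ 0.5706 -0.2412  0.0568] w 0.027 gf 59.9 F [-0.4  0.6  5.9] set
14.38 [ 0.5714 -0.2416  0.1992] w 0.0849 gf 0.0 F [0.8 0.3 0.6]
17.02 [0.5836 0.225  0.0778] w 0.085 gf 0.0 F [-0.4  1.8  0.6] behind
False
19.49 [0.58   0.062  0.0771] w 0.0852 gf 0.1 F [-0.1  0.5  0.4] pushed
mid (array([ 0.5775, -0.0038]), array([0.1421, 0.1112]), -1.2, 0.0904, 4542)
scr (array([ 0.5706, -0.2398]), array([0.0995, 0.029 ]), -12.3, 0.0579, 802)
21.47 [0.5006 0.2986 0.249 ] w 0.0853 gf 0.0 F [ 0.   0.2 -0.6]
```

View pics/t2.png

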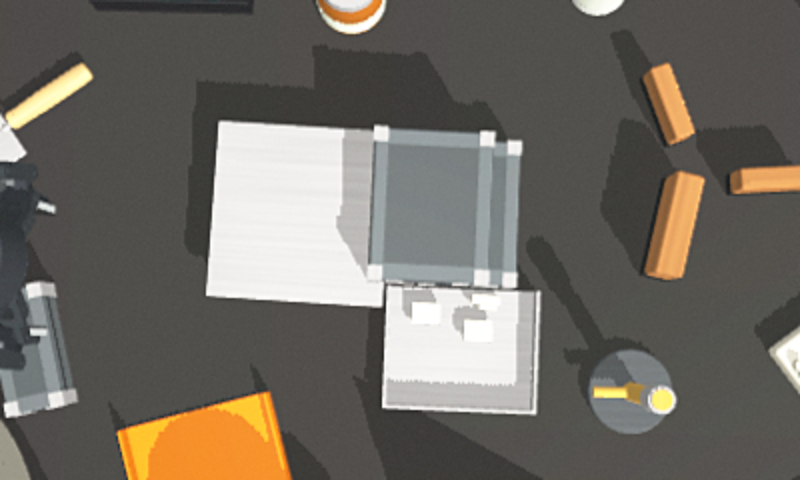

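The wide case is aligned at -1.2°, with 30 mm left to push. Its x is already within 1 mm.

```bash
python3 - <<'E'
from arm import *
import cv2,vis
z=np.load("top2.npz");P=z["P"];d=z["d"]
print("strip",*vis.rect(P,d,(345,160,400,245),.036,.05))
q=best([.58,.06,.1],-1.1)
r.reach([.58,.09,.17],q); r.move_straight([.58,.09,.077],speed=.15,max_force=10) and print("contact!")
print(r.move_straight([.5795,.032,.077],speed=.05,max_force=15)); st("pushed")
r.move_straight([.5795,.06,.077],speed=.1); r.move_straight([.5795,.06,.2],speed=.25)
q=best([.4344,.3854,.1],104); r.reach([.4344,.3854,.25],q)
for n in("top","scene"):
    im,d,P=vis.look(n); print("mid",*vis.rect(P,d,(230,145,400,255) if n=="top" else (230,200,440,310),.08,.1))
    u=P[(P[...,2]>.01)&(P[...,2]<.038)&(abs(P[...,0]-.58)<.05)&(abs(P[...,1]+.09)<.02)]
    if len(u)>20: print(n,"bottom -y side",np.median(u[:,1]),len(u))
    u=P[(P[...,2]>.01)&(P[...,2]<.038)&(abs(P[...,0]-.65)<.02)&(abs(P[...,1]+.034)<.04)]
    if len(u)>20: print(n,"bottom +x side",np.median(u[:,0]),len(u))
    u=P[(P[...,2]>.055)&(P[...,2]<.083)&(abs(P[...,0]-.65)<.02)&(abs(P[...,1]+.034)<.04)]
    if len(u)>20: print(n,"mid +x side",np.median(u[:,0]),len(u))
    cv2.imwrite(f"pics/{n}3.png",cv2.resize(im[180:330,200:460,::-1],None,fx=3,fy=3) if n=="scene" else im[:,:,::-1])
    if n=="top": print("small",*vis.rect(P,d,(100,200,190,325),.033,.048))
st()
E
```

```text
strip (array([ 0.5777, -0.0756]), array([0.1401, 0.0272]), -1.1, 0.0436, 1000)
False
24.48 [0.5796 0.032  0.0772] w 0.0851 gf 0.0 F [0.9 0.1 0.2] pushed
mid (array([ 0.5772, -0.0336]), array([0.1421, 0.1107]), -1.1, 0.0888, 4542)
small (array([0.4343, 0.3853]), array([0.1223, 0.0583]), 14.0, 0.0389, 1852)
mid (array([ 0.5765, -0.0347]), array([0.1478, 0.1141]), -1.3, 0.0895, 2924)
scene bottom +x side 0.6476319409891405 493
scene mid +x side 0.6465766122841011 530
27.01 [0.4351 0.3845 0.2495] w 0.0852 gf 0.0 F [ 0.1 -0.6  0.3]
```

View pics/scene3.png

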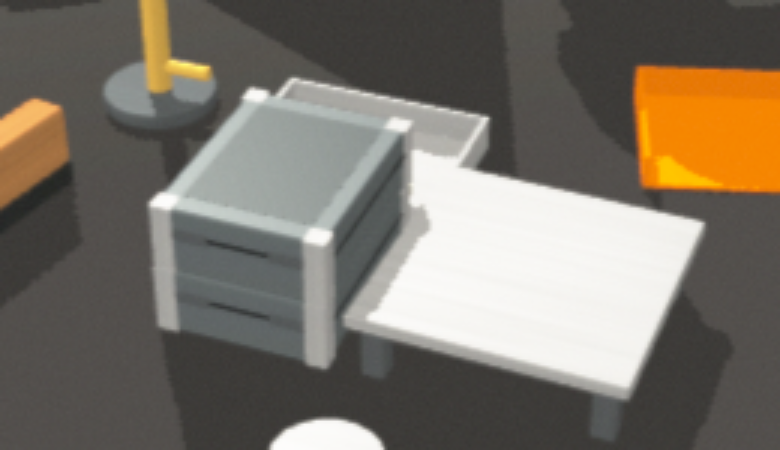

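The wide case sits flush, within about 1 mm. Now the small case.

```bash
python3 - <<'E'
from arm import *
import cv2,vis
x,y=.4343,.3853
r.move_straight([x,y,.032],speed=.15,max_force=10) and print("contact!")
st(); command_gripper(.045,50); st("grip"); zg=r.read_state()["eef_pos"][2]
r.move_straight([x,y,.25],speed=.2); st("lift")
X,Y=.5775,-.0336
q=best([X,Y,.2],88.9); r.reach([X,Y,.25],q)
r.move_straight([X,Y,.09+zg+.015],speed=.15)
print(r.move_straight([X,Y,.09+zg-.003],speed=.03,max_force=4)); st("set",zg)
command_gripper(.085); st("open")
r.move_straight([X,Y,.25],speed=.15); r.reach([.45,.25,.3],q)
for n in("top","scene"):
    im,d,P=vis.look(n)
    if n=="top":
        print("top",*vis.rect(P,d,(230,145,420,260),.118,.145)); print("mid",*vis.rect(P,d,(230,145,420,255),.075,.14)); print("scr",*vis.rect(P,d,(440,175,490,245),.05,.075))
        print("pan",*vis.rect(P,d,(325,245,398,298),.009,.06,im.min(-1)>120))
    else:
        for a,lo,hi in(("bottom",.01,.038),("mid",.055,.083)):
            u=P[(P[...,2]>lo)&(P[...,2]<hi)&(abs(P[...,0]-.65)<.02)&(abs(P[...,1]+.034)<.04)]; print(a,"+x side",np.median(u[:,0]))
        cv2.imwrite("pics/s4.png",cv2.resize(im[150:330,150:460,::-1],None,fx=2.5,fy=2.5))
st()
E
```

```text
28.61 [0.4348 0.3856 0.0328] w 0.0852 gf 0.0 F [-1.  -0.3  0.2]
28.99 [0.4347 0.3855 0.0327] w 0.0553 gf 54.5 F [-0.5 -0.2  5.1] grip
30.23 [0.4338 0.3849 0.2487] w 0.0555 gf 53.7 F [ 0.3 -0.4 -2.5] lift
True
33.88 [ 0.5774 -0.0336  0.1228] w 0.0549 gf 54.6 F [-0.6  0.1  5.5] set 0.03273915145952089
34.29 [ 0.5769 -0.0335  0.1219] w 0.0852 gf 0.0 F [ 0.7 -0.3 -0.3] open
top (array([ 0.58  , -0.0325]), array([0.1224, 0.0567]), -0.6, 0.1286, 2197)
mid (array([ 0.5773, -0.0334]), array([0.1422, 0.1112]), -1.2, 0.0919, 4590)
scr (array([ 0.5705, -0.2398]), array([0.0998, 0.0289]), -12.2, 0.0577, 793)
pan (array([ 0.4918, -0.0606]), array([0.0274, 0.0137]), -89.2, 0.0202, 92) (array([ 0.4803, -0.0021]), array([0.0277, 0.0179]), -88.6, 0.0154, 142) (array([ 0.4647, -0.0542]), array([0.0275, 0.0199]), 89.1, 0.0153, 146)
bottom +x side 0.6476208203173905
mid +x side 0.6464251811826018
36.59 [0.4507 0.249  0.2996] w 0.0851 gf 0.0 F [-0.2 -0.2  0.3]
```

View pics/s4.png

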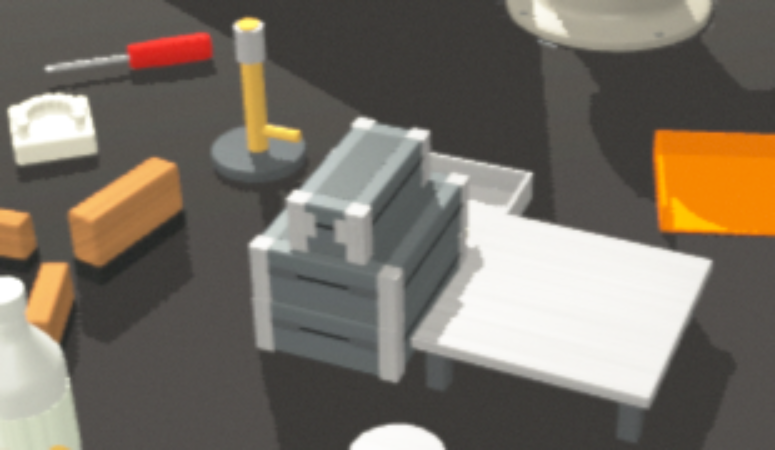

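The column is stacked and centred, with the small case about 3 mm off centre. The scraper is standing on the bench and the chips are still in the pan.

```bash
python3 -c "
from workcell import r
r.hold(.3); print(r.finish_job())"
```

```text
the job is handed in; nothing more can be done
None
```

I handed the job in at about 37 s (limit 72 s); no verdict came back, but the last camera check shows the three chips in the pan, the scraper back on the bench, the wide case flush to about 1 mm, and the small case about 3 mm off centre and lengthwise on top.

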